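# Index the pill carousel one day on and set out the pod

## Robot

A 6-joint arm with a two-finger parallel gripper is mounted at the origin on the work surface. World frame = base frame: x ahead of the robot, y to its left, z up, the work surface at z = 0. Lengths are in m, angles in rad, forces in N, time in s.
With the tool pointing down it reaches from about 0.35 to 0.925 m from the base axis. Payload 6.4 kg.
Tool frame: the origin (TCP) lies at the very end of the fingers, on their centre line; the grasp point (between the pads) lies 19 mm behind it; z points along the fingers, y is the line along which they close (so a half turn about z gives the same grasp; the last joint's range is limited). The gripper opens to 94 mm and grips with 3 to 60 N. Pads are 16 mm wide; open, the fingers measure 119 mm over their backs; the gripper's body (75 mm by 177 mm) begins 78 mm behind the grasp point.
Start: joints at [1.022, 0.245, 1.558, -0, 1.339, -0.174], TCP at [0.238, 0.605, 0.205] pointing down, gripper open.
Joint ranges: [-3.13, 3.13], [-1.02, 2.26], [0.13, 2.54], [-0.95, 4.09], [0.21, 2.88], [-2.74, 2.74]. Speed limits (rad/s): [2.57, 2.57, 3.14, 3.14, 3.14, 3.14].

## Interface

Orientations are given as a 3x3 rotation matrix whose columns are the frame's x, y, z axes.
In Python, from rig import manip, read_camera, camera_params gives the robot as it stands.
- The arm moves only by the shell command python3 -m pendant 'ROWS' [FORCE]. ROWS is JSON, a list of rows, each an object of numbers: "claw": the finger opening in m, from 0 to 0.094; "tx", "ty", "tz": the shift along the tool's x, y, z in m; "turn": the turn about the tool's z in rad. In form: [{"claw": .., "tx": .., "ty": .., "tz": .., "turn": ..}, ...]. A call has 1 to 5 rows; each row shifts and turns the commanded pose from where the row before left it, along the tool's axes as they then stand; what a row does not reach is not made up. A row lasts 1/10 s, in which the tool goes at most 50 mm and 8.59 degrees, less where a joint would pass 70% of its speed; a pose out of reach is approached as far as the arm can. A call is refused whole if a number of a shift passes 0.05 or a number of a turn 0.15, either way. A call with a gripper value outside its range is refused whole. The fingers move at their own pace and stop on an object; FORCE is the grip in N (left out, the last holds). Time passes only in rows, so rows that do not move let the fingers close. It gives the time, the measured TCP pose, the force, the opening and the grip force at its end, in the units of the state.
- manip.get_state(): the state, without advancing time (a new reading comes with each control period).
- read_camera(name): name is "side" or "top" or "wrist"; returns the picture (420x560x3 uint8, blue, green, red); there is no depth.
- camera_params(name): a dict with "K" (3x3 intrinsics, pixels), "D" ([k1, k2, p1, p2, k3] as OpenCV has them; the pictures are not rectified), "R" (3x3) and "t" (3): a world point X has camera coordinates R X + t; the wrist camera has in their place "hand_eye" (4x4, takes a point from camera to tool coordinates, whose origin is the TCP and whose axes are the flange's). Camera axes: x right, y down, z forward; pixel columns grow to the right and rows downward; lengths in m; the calibration is good to about 2 mm. A picture is of the moment at which its call begins: read the wrist's pose just before it. camera_params takes no time and is no camera call.
- manip.hand_in(): hands the job in; it is judged then, once.
The state is a dict: "clock": time; "joints": joint angles; "dq": joint speeds; "tau": joint torques, N m; "position": TCP position; "eef_rot": TCP orientation; "wrist_force": force on the tool from outside, world axes, zero at the start; "wrist_torque": the same for the moment, N m; "opening": finger opening in m; "grip_force": force on a finger pad.
Only numpy, scipy, OpenCV 4.12 (cv2) and the standard library are available. Lean on these libraries where they do the work, as an engineer would, in place of code of your own. Each camera call takes 0.05 s, during which the arm holds its last target. There are 200 camera calls.

## Task

The place in the front opening of the leaning pill carousel is empty: turn its knob exactly one click clockwise, so that the turntable settles in its next position with the next day's pod in the opening, and let go of the knob. Then lift that pod out through the opening and stand it upright on the flat middle of the round white china dish. Leave the other pods in the carousel, and do not disturb the tumbler, comb, jar or soap dish.

Things in the scene. Friction and masses are not known exactly. Their poses are not given: they have to be found in the camera images.
- carousel: white plastic pill carousel, fixed to the counter: round foot, leaning neck, and on it a drum 223 mm across with its axis leaning 26 degrees from vertical towards the front. 186 mm high at the back; drum edge 21 mm above the counter in front. Origin on the counter; z up, -x is its front, roughly towards the robot
- drum (a point): point on the leaning axis at the drum's underside, 70 mm above carousel. Fixed axes: z up the axis, -x down the slope to the front, y level. 'Up the axis' below is counted from here. The grey turntable (radius 101 mm, floor 24 mm up) turns on the drum about this z and carries seven sockets for pods, centred 72 mm from the axis
- turntable (a joint): angle of turntable and knob, rad: 0 at the start, grows clockwise seen looking down onto the knob; turns either way. Seven spring detents, one each 0.898 rad (51.4 deg): about 0.11 N m lifts it out of one; halfway is a crest, past it the spring pulls into the next, where it settles within 0.01 rad once let go. The pods ride round with it
- knob (a point): point on the axis in the grey bar knob, 90 mm up. Axes turn with the knob: z up the axis, x along the bar. Bar 38 mm long (x), 12 mm thick (y), from 76 to 100 mm up the axis, on a hub 36 mm across that ends at the hood's level. Grip it square: tool against z, closing along y. The bar starts 25.7 deg anticlockwise of straight up the slope; a click brings it 25.7 deg clockwise of it
- hood (a point): centre of the top face of the clear plastic hood, on the axis 75 mm up, axes as drum. Fixed. Flat top 3 mm thick, from 24 to 112 mm from the axis, and a wall at radius 108 to 112 mm, all round except the front opening: a sector 36 degrees either side of -x that is open at the top and in front
- opening (a point): point on the turntable's floor in the middle of the front opening, 72 mm from the axis, axes as drum. Here the next pod's origin comes to stand after one click. A socket has walls 3 mm thick and 12 mm high round a clear space of 33 mm (radial) by 37 mm. The socket here is empty at the start
- pod1: next day's pod, the one to take: lidded white plastic box 30 (x) by 34 (y) by 42 mm high (z), about 25 g, loose in its socket. Origin under its centre; z to the lid, x radial, away from the axis. It starts just right of the opening seen from the front, under the hood. Stands 30 mm proud of the socket walls, 6 mm below the hood. 39 mm between it and the hub (radius 18 mm): grip it across x
- pod2: a pod like pod1, one socket farther on, under the hood; it stays in its socket
- pod3: a pod like pod1, two sockets farther on, under the hood; it stays in its socket
- pod4: a pod like pod1, three sockets farther on, under the hood; it stays in its socket
- dish: round white china dish, loose, about 220 g, 140 mm across and 18 mm high, left or right of the carousel. Origin under its centre; flat inner floor 5 mm up and about 80 mm across
- tumbler: steel tumbler 74 mm across and 105 mm high with three toothbrushes standing out to about 200 mm; origin under its centre. Leave alone
- comb: flat pink plastic comb 175 x 38 x 4 mm lying on the counter; origin under its middle, x along it. Leave alone
- jar: empty glass jar 80 mm across and 98 mm high; origin under its centre. Leave alone
- soap_dish: ridged white plastic soap dish 85 x 125 mm, 18 mm high, with a bar of soap in it (top at 34 mm); origin under its centre. Leave alone
Things that resemble listed ones, but are neither listed nor needed, are in the scene too. Of the things that look like the dish, the middle-sized one is meant.

How it is judged:
By the outcome, as a careful person would: the job done as asked, in the order asked, and still so for the second after the job is handed in, with the robot touching nothing.
It also fails if it takes over 54 s, if anything falls off the work surface, if the arm or the gripper's body presses on something with over 40 N, if the wrist force passes 120 N, or if a joint passes its speed limit or range.

## Working session

There is one attempt and no reset: what is moved stays moved. The work goes in short steps, Python scripts to look and compute and a shell command to move; the robot and the scene stay as the last step left them, time stands still between calls to the robot, and variables do not carry over. Pictures are saved under pics/ and viewed, at most 10 in all, crops included, and the job is handed in when it is done.

```bash
ls; mkdir -p pics
python3 - <<'E'
from rig import manip, read_camera, camera_params
import cv2,numpy as np
np.set_printoptions(precision=4,suppress=True)
for n in("top","side"):
    cv2.imwrite(f"pics/{n}0.png",read_camera(n))
for n in("top","side","wrist"):
    p=camera_params(n);print(n,p)
s=manip.get_state();print(s)
E
```

```text
pics
top {'K': array([[486.4194,   0.    , 281.8775],
       [  0.    , 486.4194, 206.28  ],
       [  0.    ,   0.    ,   1.    ]]), 'D': array([-0.066,  0.   ,  0.   ,  0.   ,  0.   ]), 'R': array([[-0.0043, -0.9999,  0.016 ],
       [-0.9954,  0.0027, -0.0956],
       [ 0.0956, -0.0163, -0.9953]]), 't': array([-0.0627,  0.5451,  1.4628])}
side {'K': array([[537.7025,   0.    , 275.5442],
       [  0.    , 537.7025, 207.9129],
       [  0.    ,   0.    ,   1.    ]]), 'D': array([-0.1404,  0.    ,  0.    ,  0.    ,  0.    ]), 'R': array([[ 0.7804, -0.6253,  0.004 ],
       [-0.2965, -0.3756, -0.8781],
       [ 0.5505,  0.6841, -0.4785]]), 't': array([-0.4532,  0.2619,  1.3444])}
wrist {'K': array([[351.4015,   0.    , 280.6162],
       [  0.    , 351.4015, 210.228 ],
       [  0.    ,   0.    ,   1.    ]]), 'D': array([0.025, 0.   , 0.   , 0.   , 0.   ]), 'hand_eye': array([[-0.0005, -0.9704, -0.2416,  0.07  ],
       [ 1.    , -0.0006,  0.0005, -0.0004],
       [-0.0006, -0.2416,  0.9704, -0.1793],
       [ 0.    ,  0.    ,  0.    ,  1.    ]])}
{'clock': 0.1, 'joints': array([ 1.0219,  0.2457,  1.5589, -0.    ,  1.3387, -0.1741]), 'dq': array([-0.0008, -0.0018, -0.0034,  0.    , -0.0038, -0.001 ]), 'tau': array([  0.0008, -41.6902, -31.5532,   0.0686,   0.0309,  -0.0001]), 'position': array([0.2376, 0.6044, 0.2045]), 'eef_rot': array([[-0.9306,  0.3661, -0.0009],
       [ 0.3661,  0.9306, -0.0015],
       [ 0.0003, -0.0017, -1.    ]]), 'wrist_force': array([-0.8274, -0.3743, -0.4043]), 'wrist_torque': array([ 0.0144, -0.0422, -0.0226]), 'grip_force': 0.0, 'opening': 0.09410824877110281}
```

View pics/top0.png

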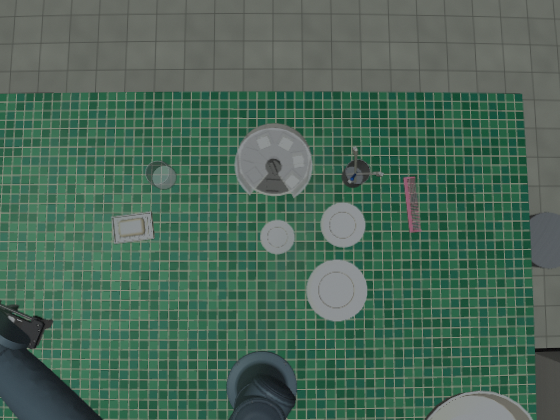

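View pics/side0.png

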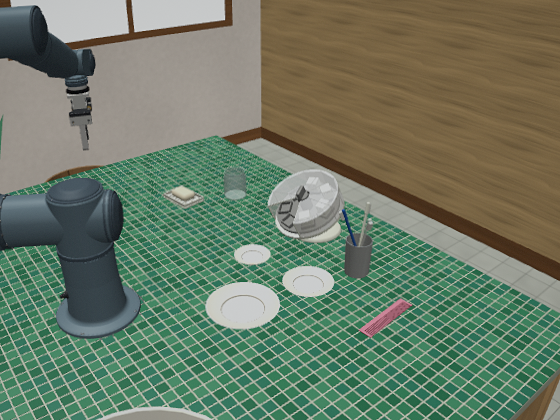

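The top view shows the carousel near (274,162) with the tumbler at (356,174). The jar is at (161,177), the soap dish at (132,227) and the comb at (412,204). Three round white plates could be taken for the dish: small at (277,237), middle at (343,225) and large at (337,290). There is also a bowl at the lower right, off the surface. The middle one should be the dish, so I'll measure it next.

```bash
cat > h.py <<'E'
from rig import manip, read_camera, camera_params
import cv2,numpy as np
np.set_printoptions(precision=4,suppress=True)
def cam(n,s=None):
    p=camera_params(n);K,D=p["K"],p["D"]
    if n!="wrist": R,t=p["R"],p["t"]
    else:
        s=s or manip.get_state(); T=np.eye(4);T[:3,:3]=s["eef_rot"];T[:3,3]=s["position"]
        M=np.linalg.inv(T@p["hand_eye"]);R,t=M[:3,:3],M[:3,3]
    return K,D,np.array(R),np.array(t)
def ray(c,uv):
    K,D,R,t=c
    q=cv2.undistortPoints(np.float64(uv).reshape(-1,1,2),K,D)[:,0]
    d=np.c_[q,np.ones(len(q))]@R
    return -R.T@t,d/np.linalg.norm(d,axis=1,keepdims=True)
def plane(c,uv,z):
    o,d=ray(c,uv);return o+d*((z-o[2])/d[:,2])[:,None]
def tri(c1,u1,c2,u2):
    A=np.zeros((3,3));b=np.zeros(3)
    for c,u in((c1,u1),(c2,u2)):
        o,d=ray(c,u);P=np.eye(3)-np.outer(d[0],d[0]);A+=P;b+=P@o
    return np.linalg.solve(A,b)
def proj(c,X):
    K,D,R,t=c;return cv2.projectPoints(np.float64(X).reshape(-1,1,3),cv2.Rodrigues(R)[0],t,K,np.float64(D))[0][:,0]
E
python3 - <<'E'
from h import *
im=cv2.imread("pics/top0.png");c=cam("top")
hsv=cv2.cvtColor(im,cv2.COLOR_BGR2HSV)
m=cv2.morphologyEx(((hsv[...,1]<45)&(hsv[...,2]>130)).astype(np.uint8)*255,cv2.MORPH_OPEN,np.ones((5,5)))
m[:95]=0
for k in cv2.findContours(m,cv2.RETR_EXTERNAL,cv2.CHAIN_APPROX_NONE)[0]:
    if cv2.contourArea(k)<300: continue
    P=plane(c,k[:,0],0.018)[:,:2].astype(np.float32)
    (x,y),r=cv2.minEnclosingCircle(P); e=cv2.fitEllipse((P*1000))
    print(k[:,0].mean(0),"ctr",x,y,"d",2*r,"ell",e)
cv2.imwrite("pics/top0c.png",cv2.resize(im[110:260,210:410],None,fx=4,fy=4,interpolation=cv2.INTER_CUBIC))
E
```

```text
[471.142  410.6193] ctr -0.09924983978271484 -0.6434292793273926 d 0.2547661364078522 ell ((-77.37893676757812, -646.8763427734375), (73.40033721923828, 266.3638000488281), 178.5113525390625)
[336.6477 289.767 ] ctr 0.29052671790122986 -0.22976526618003845 d 0.18744857609272003 ell ((289.91241455078125, -230.01194763183594), (181.751953125, 182.27621459960938), 67.78388214111328)
[276.8557 236.4021] ctr 0.45276519656181335 -0.04817226529121399 d 0.10628336668014526 ell ((452.79620361328125, -49.14581298828125), (100.57542419433594, 101.74613189697266), 72.12350463867188)
[126.2584 225.7865] ctr 0.48924124240875244 0.41022467613220215 d 0.09536291658878326 ell ((485.83349609375, 408.62933349609375), (51.33358383178711, 91.35906219482422), 174.64456176757812)
[342.4683 224.5476] ctr 0.4896758794784546 -0.2511797845363617 d 0.1400909274816513 ell ((489.0600280761719, -251.07298278808594), (133.8777313232422, 134.94769287109375), 132.79598999023438)
```

View pics/top0c.png

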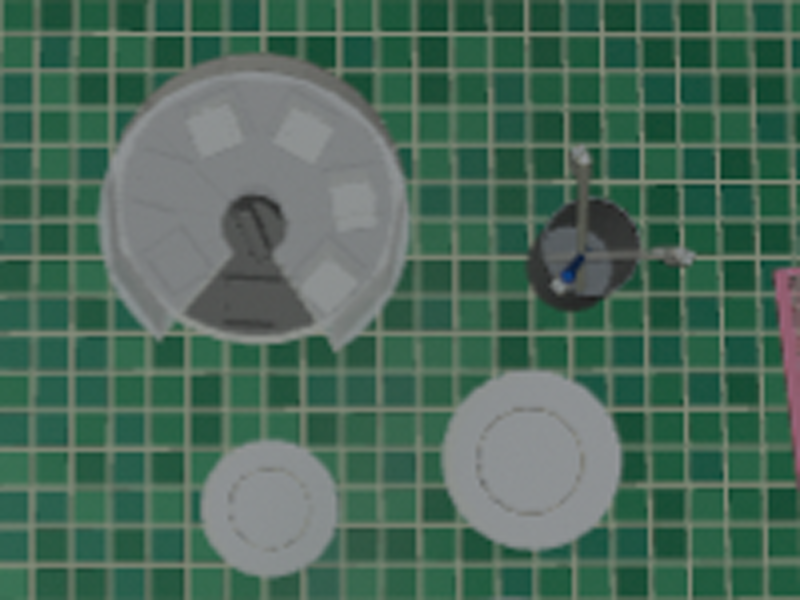

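The middle plate measures 140 mm across and is centred at (0.489, -0.251), which matches the dish. The other two are 106 mm and 187 mm. The knob is near crop pixel (254,224), and the carousel opening faces the robot. Next I move the wrist camera over the carousel.

```bash
python3 -m pendant '[{"tx":-0.0322,"ty":-0.0342,"tz":-0.0077},{"tx":-0.0322,"ty":-0.0342,"tz":-0.0077},{"tx":-0.0322,"ty":-0.0342,"tz":-0.0077},{"tx":-0.0322,"ty":-0.0342,"tz":-0.0077},{"tx":-0.0322,"ty":-0.0342,"tz":-0.0077}]' 10
python3 -m pendant '[{"tx":-0.0322,"ty":-0.0342,"tz":-0.0077},{"tx":-0.0322,"ty":-0.0342,"tz":-0.0077},{"tx":-0.0322,"ty":-0.0342,"tz":-0.0077},{"tx":-0.0322,"ty":-0.0342,"tz":-0.0077},{"tx":-0.0322,"ty":-0.0342,"tz":-0.0077}]'
python3 -m pendant '[{"tx":-0.0322,"ty":-0.0342,"tz":-0.0077},{"tx":-0.0322,"ty":-0.0342,"tz":-0.0077},{"tx":-0.0322,"ty":-0.0342,"tz":-0.0077},{"tx":-0.0322,"ty":-0.0342,"tz":-0.0077},{"tx":-0.0322,"ty":-0.0342,"tz":-0.0077}]'
python3 -m pendant '[{"turn":-0.125},{"turn":-0.125},{"turn":-0.125},{"claw":0.03},{"claw":0.03}]'
python3 - <<'E'
from h import *
s=manip.get_state();im=read_camera("wrist");print(s["clock"],s["position"],s["eef_rot"],s["wrist_force"],s["joints"])
np.savez("w1.npz",im=im,pos=s["position"],rot=s["eef_rot"])
cv2.imwrite("pics/w1.png",cv2.resize(im,(800,600)))
E
```

```text
0.1 [0.2376 0.6044 0.2045] [[-0.9306  0.3661 -0.0009]
 [ 0.3661  0.9306 -0.0015]
 [ 0.0003 -0.0017 -1.    ]] [-0.8274 -0.3743 -0.4043] [ 1.0219  0.2457  1.5589 -0.      1.3387 -0.1741]invalid input
invalid input
invalid input
invalid input
```

View pics/w1.png

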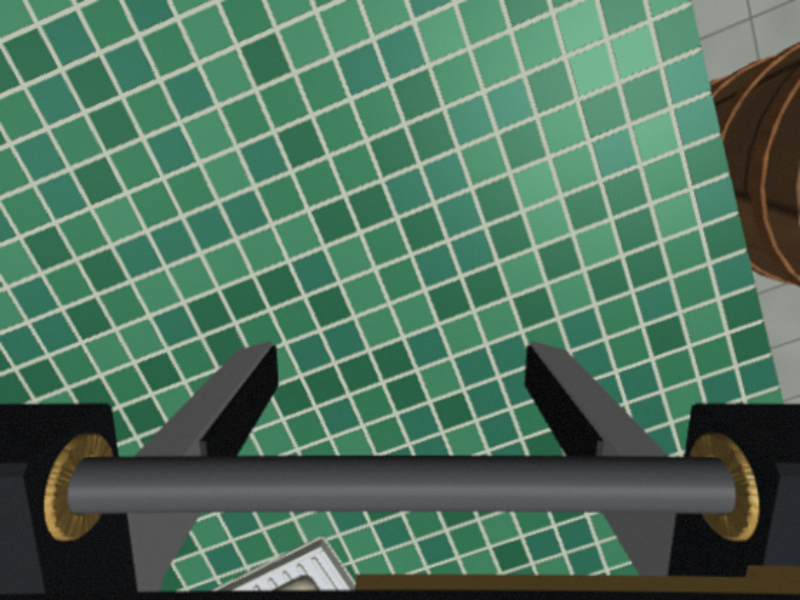

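The rows need all five keys, so nothing moved. The wrist view shows only bare counter.

```bash
for i in 1 2 3; do python3 -m pendant '[{"claw":0.03,"tx":-0.0322,"ty":-0.0342,"tz":-0.0077,"turn":0},{"claw":0.03,"tx":-0.0322,"ty":-0.0342,"tz":-0.0077,"turn":0},{"claw":0.03,"tx":-0.0322,"ty":-0.0342,"tz":-0.0077,"turn":0},{"claw":0.03,"tx":-0.0322,"ty":-0.0342,"tz":-0.0077,"turn":0},{"claw":0.03,"tx":-0.0322,"ty":-0.0342,"tz":-0.0077,"turn":0}]' 10; done
python3 -m pendant '[{"claw":0.03,"tx":0,"ty":0,"tz":0,"turn":-0.125},{"claw":0.03,"tx":0,"ty":0,"tz":0,"turn":-0.125},{"claw":0.03,"tx":0,"ty":0,"tz":0,"turn":-0.125},{"claw":0.03,"tx":0,"ty":0,"tz":0,"turn":0},{"claw":0.03,"tx":0,"ty":0,"tz":0,"turn":0}]'
python3 - <<'E'
from h import *
s=manip.get_state();im=read_camera("wrist");print(s["clock"],s["position"],s["eef_rot"],s["wrist_force"],s["joints"])
np.savez("w1.npz",im=im,pos=s["position"],rot=s["eef_rot"])
cv2.imwrite("pics/w1b.png",cv2.resize(im,(800,600)))
E
```

```text
clock: 0.65
position: [0.3253, 0.385, 0.2439]
eef_rot: [[-0.931, 0.366, -0.0], [0.366, 0.931, -0.0], [0.0, -0.0, -1.0]]
wrist_force: [1.3, 0.5, -1.0]
opening: 0.0575
grip_force: 0.0
clock: 1.15
position: [0.4125, 0.167, 0.2827]
eef_rot: [[-0.931, 0.366, 0.0], [0.366, 0.931, 0.0], [-0.0, 0.0, -1.0]]
wrist_force: [1.3, 0.7, -0.9]
opening: 0.0303
grip_force: 0.0
clock: 1.65
position: [0.4998, -0.0513, 0.3211]
eef_rot: [[-0.93, 0.367, 0.0], [0.367, 0.93, 0.0], [-0.0, 0.0, -1.0]]
wrist_force: [0.0, 1.0, 0.4]
opening: 0.0298
grip_force: 0.0
clock: 2.15
position: [0.4995, -0.0493, 0.3208]
eef_rot: [[-1.0, 0.002, -0.0], [0.002, 1.0, 0.0], [0.0, 0.0, -1.0]]
wrist_force: [0.2, 0.9, -0.5]
opening: 0.0301
grip_force: 0.0
2.15 [ 0.4995 -0.0493  0.3208] [[-1.      0.0024 -0.0003]
 [ 0.0024  1.      0.0001]
 [ 0.0003  0.0001 -1.    ]] [ 0.1761  0.857  -0.5327] [-0.3246 -0.1845  1.7891  0.      1.5374 -1.893 ]
```

View pics/w1b.png

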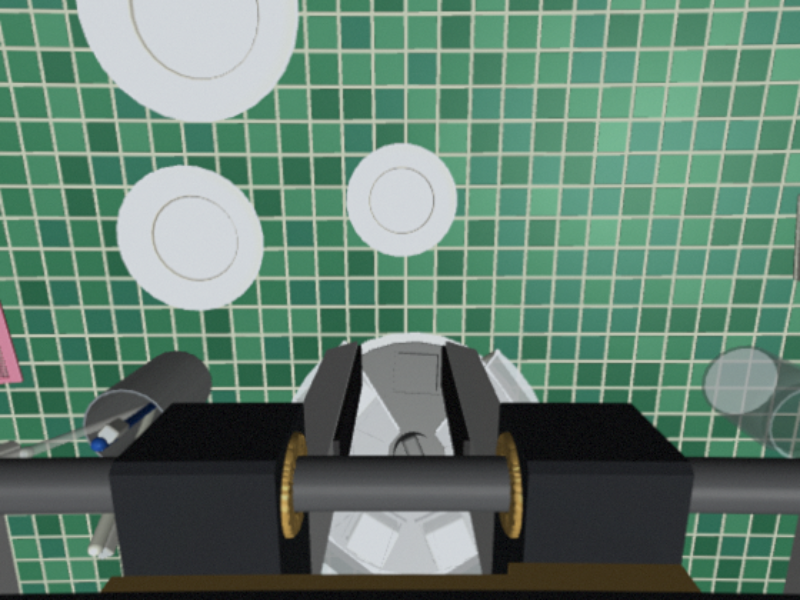

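The wrist view is upside down relative to the top view: the robot side is at the top of the image. The three plates and the tumbler are visible, but the gripper hides the carousel at the bottom. I'll move forward 0.14 m.

```bash
python3 -m pendant '[{"claw":0.03,"tx":-0.048,"ty":0,"tz":0,"turn":0},{"claw":0.03,"tx":-0.048,"ty":0,"tz":0,"turn":0},{"claw":0.03,"tx":-0.048,"ty":0,"tz":0,"turn":0},{"claw":0.03,"tx":0,"ty":0,"tz":0,"turn":0},{"claw":0.03,"tx":0,"ty":0,"tz":0,"turn":0}]'
python3 - <<'E'
from h import *
s=manip.get_state();im=read_camera("wrist");print(s["clock"],s["position"],s["eef_rot"])
np.savez("w2.npz",im=im,pos=s["position"],rot=s["eef_rot"])
cv2.imwrite("pics/w2.png",cv2.resize(im,(800,600)))
E
```

```text
clock: 2.7
position: [0.6438, -0.049, 0.3193]
eef_rot: [[-1.0, 0.0, -0.003], [0.0, 1.0, 0.001], [0.003, 0.001, -1.0]]
wrist_force: [0.1, 0.3, 0.6]
opening: 0.0302
grip_force: 0.0
2.7 [ 0.6438 -0.049   0.3193] [[-1.      0.0004 -0.0028]
 [ 0.0004  1.      0.0006]
 [ 0.0028  0.0006 -1.    ]]
```

View pics/w2.png

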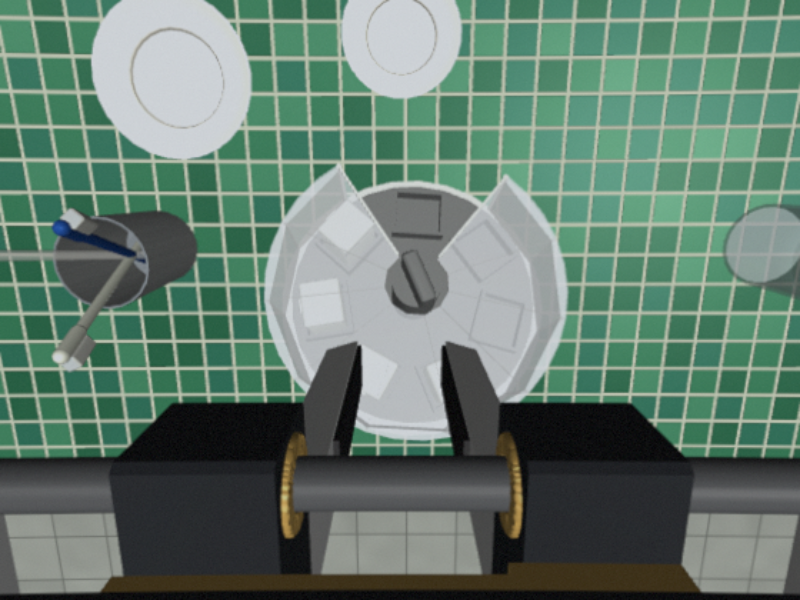

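The wrist view now shows the carousel clearly. The knob hub is at about (416,285), the empty socket at (416,215), and the hood's opening corners at (339,166) and (505,177). I'll take an enlarged crop for precise points.

Run:
```python
from h import *
im=np.load("w2.npz")["im"]
cv2.imwrite("pics/w2c.png",cv2.resize(im[110:230,220:380],None,fx=5,fy=5,interpolation=cv2.INTER_CUBIC))
```

```text
(no output)
```

View pics/w2c.png

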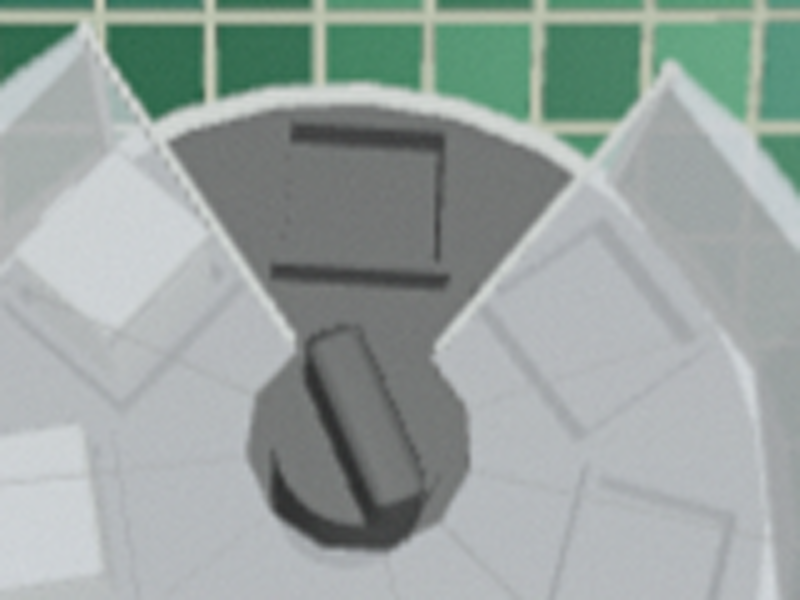

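The crop shows these points:
- **Hood opening edges:** left from (297,338) to (85,28), right from (433,350) to (670,65).
- **Bar top corners:** (310,345), (357,327), (378,508) and (423,488).

I'll cast rays onto the heights these points must have.

Run:
```python
from h import *
w=np.load("w2.npz");c=cam("wrist",dict(eef_rot=w["rot"],position=w["pos"]))
f=lambda *p:np.array(p)/5+[220,110]-0.4
a=np.radians(26);C,S=np.cos(a),np.sin(a);k=np.radians(36)
zo=.07+.075*C-.112*np.cos(k)*S; zi=.07+.075*C-.024*np.cos(k)*S; zb=.07+.1*C
o=plane(c,f((85,28),(670,65)),zo);i=plane(c,f((297,338),(433,350)),zi)
print("outer",o,"chord",np.linalg.norm(o[1]-o[0]),"inner",i,np.linalg.norm(i[1]-i[0]))
ch=o[1]-o[0];yaw=np.arctan2(-ch[0],ch[1]);print("yaw",np.degrees(yaw))
ex=np.array([np.cos(yaw),np.sin(yaw),0])
# horizontal offset from carousel origin: x*C - up*S
O=o.mean(0)-ex*(-.112*np.cos(k)*C-.075*S); I=i.mean(0)-ex*(-.024*np.cos(k)*C-.075*S)
b=plane(c,f((310,345),(357,327),(378,508),(423,488)),zb);B=b.mean(0)+ex*.1*S
print("origin est",O,I,B)
fr,bk=plane(c,f((333.5,336)),zb-.019*np.cos(.4485)*S)[0],plane(c,f((400.5,498)),zb+.019*np.cos(.4485)*S)[0]
print("bar",np.linalg.norm(bk-fr),np.degrees(np.arctan2(*(bk-fr)[1::-1])), (fr+bk)/2)
# check from top camera: hub
t=cam("top"); print("top px of bar top", proj(t,[B-ex*.1*S]), "tri")
```

```text
outer [[ 0.5653 -0.0974  0.0977]
 [ 0.5733  0.0317  0.0977]] chord 0.12930966839688263 inner [[ 0.6293 -0.0508  0.1289]
 [ 0.6318 -0.0219  0.1289]] 0.02897447945271332
yaw -3.5658472726102937
origin est [ 0.6834 -0.0399  0.0977] [ 0.6808 -0.0395  0.1289] [ 0.6842 -0.0396  0.1599]
bar 0.03545253523732628 23.570906367148442 [ 0.6401 -0.037   0.1599]
top px of bar top [[272.6155 167.8944]] tri
```

The measurements agree: the origin is about (0.683, -0.040), the yaw is -3.6° and the bar heading is about 24.5°. The bar length and the opening chord fit the given sizes to within about 3 mm. Next I go over the knob and lower the tool with its closing direction across the bar. The pendant cannot tilt the tool, so I use it vertically and stay shallow.

```bash
python3 -m pendant '[{"claw":0.027,"tx":0.0006,"ty":0.0119,"tz":0,"turn":0},{"claw":0.027,"tx":0,"ty":0,"tz":0,"turn":-0.143},{"claw":0.027,"tx":0,"ty":0,"tz":0,"turn":-0.143},{"claw":0.027,"tx":0,"ty":0,"tz":0,"turn":-0.142},{"claw":0.027,"tx":0,"ty":0,"tz":0,"turn":0}]'
python3 -m pendant '[{"claw":0.027,"tx":0,"ty":0,"tz":0.04,"turn":0},{"claw":0.027,"tx":0,"ty":0,"tz":0.04,"turn":0},{"claw":0.027,"tx":0,"ty":0,"tz":0.04,"turn":0},{"claw":0.027,"tx":0,"ty":0,"tz":0,"turn":0},{"claw":0.027,"tx":0,"ty":0,"tz":0,"turn":0}]'
python3 - <<'E'
from h import *
s=manip.get_state();im=read_camera("wrist");print(s["clock"],s["position"],s["eef_rot"][:,0])
cv2.imwrite("pics/w3.png",im)
E
```

```text
clock: 3.25
position: [0.6422, -0.0366, 0.3226]
eef_rot: [[-0.91, -0.415, 0.002], [-0.415, 0.91, -0.0], [-0.002, -0.001, -1.0]]
wrist_force: [-0.3, -0.8, -0.5]
opening: 0.0273
grip_force: 0.0
clock: 3.75
position: [0.6428, -0.0371, 0.2022]
eef_rot: [[-0.91, -0.414, 0.001], [-0.414, 0.91, -0.0], [-0.0, -0.0, -1.0]]
wrist_force: [0.4, -0.2, 0.9]
opening: 0.0268
grip_force: 0.0
3.75 [ 0.6428 -0.0371  0.2022] [-0.9104 -0.4137 -0.0005]
```

View pics/w3.png

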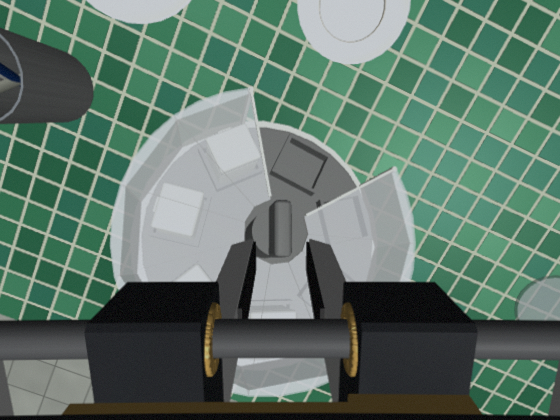

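The bar (282,228) stands vertical in the image, centred between the fingers. I'll descend and grip it.

```bash
python3 -m pendant '[{"claw":0.027,"tx":0,"ty":0,"tz":0.025,"turn":0},{"claw":0.027,"tx":0,"ty":0,"tz":0.018,"turn":0},{"claw":0.027,"tx":0,"ty":0,"tz":0.006,"turn":0},{"claw":0.027,"tx":0,"ty":0,"tz":0.005,"turn":0},{"claw":0.027,"tx":0,"ty":0,"tz":0,"turn":0}]'
python3 -m pendant '[{"claw":0.005,"tx":0,"ty":0,"tz":0,"turn":0},{"claw":0.005,"tx":0,"ty":0,"tz":0,"turn":0},{"claw":0.005,"tx":0,"ty":0,"tz":0,"turn":0},{"claw":0.005,"tx":0,"ty":0,"tz":0,"turn":0}]' 8
```

```text
clock: 4.3
position: [0.6438, -0.0375, 0.1484]
eef_rot: [[-0.91, -0.415, 0.002], [-0.415, 0.91, -0.0], [-0.002, -0.001, -1.0]]
wrist_force: [0.5, 0.3, 0.9]
opening: 0.0273
grip_force: 0.0
clock: 4.7
position: [0.6434, -0.0367, 0.1482]
eef_rot: [[-0.91, -0.415, 0.001], [-0.415, 0.91, 0.001], [-0.001, 0.0, -1.0]]
wrist_force: [-3.0, 4.2, 6.1]
opening: 0.0143
grip_force: 7.9
```

```bash
python3 -m pendant '[{"claw":0.005,"tx":0,"ty":0,"tz":0,"turn":0.1},{"claw":0.005,"tx":0,"ty":0,"tz":0,"turn":0.1},{"claw":0.005,"tx":0,"ty":0,"tz":0,"turn":0.1},{"claw":0.005,"tx":0,"ty":0,"tz":0,"turn":0}]' 10
python3 -m pendant '[{"claw":0.005,"tx":0,"ty":0,"tz":0,"turn":0.1},{"claw":0.005,"tx":0,"ty":0,"tz":0,"turn":0.1},{"claw":0.005,"tx":0,"ty":0,"tz":0,"turn":0.1},{"claw":0.005,"tx":0,"ty":0,"tz":0,"turn":0}]' 10
```

```text
clock: 5.1
position: [0.6427, -0.0366, 0.1481]
eef_rot: [[-0.992, -0.128, -0.001], [-0.128, 0.992, 0.001], [0.001, 0.001, -1.0]]
wrist_force: [-5.8, 4.1, 7.6]
opening: 0.0163
grip_force: 11.8
clock: 5.5
position: [0.643, -0.0366, 0.1482]
eef_rot: [[-0.985, 0.171, -0.0], [0.171, 0.985, 0.001], [0.0, 0.001, -1.0]]
wrist_force: [-3.4, 3.6, 5.9]
opening: 0.0189
grip_force: 9.5
```

The opening has grown to 18.9 mm, so the bar is lagging about 25° behind the pads. A firmer grip should align it.

```bash
python3 -m pendant '[{"claw":0.005,"tx":0,"ty":0,"tz":0,"turn":0},{"claw":0.005,"tx":0,"ty":0,"tz":0,"turn":0},{"claw":0.005,"tx":0,"ty":0,"tz":0,"turn":0}]' 22
python3 -m pendant '[{"claw":0.005,"tx":0,"ty":0,"tz":0,"turn":0.1},{"claw":0.005,"tx":0,"ty":0,"tz":0,"turn":0.1},{"claw":0.005,"tx":0,"ty":0,"tz":0,"turn":0},{"claw":0.005,"tx":0,"ty":0,"tz":0,"turn":0}]' 30
```

```text
clock: 5.8
position: [0.643, -0.0372, 0.1478]
eef_rot: [[-0.985, 0.171, -0.0], [0.171, 0.985, 0.0], [0.0, 0.0, -1.0]]
wrist_force: [-3.9, 2.1, 6.0]
opening: 0.012
grip_force: 22.2
clock: 6.2
position: [0.643, -0.0375, 0.1477]
eef_rot: [[-0.932, 0.364, -0.0], [0.364, 0.932, 0.0], [0.0, 0.0, -1.0]]
wrist_force: [-3.6, 1.1, 5.7]
opening: 0.0128
grip_force: 31.3
```

```bash
python3 -m pendant '[{"claw":0.005,"tx":0,"ty":0,"tz":0,"turn":0.09},{"claw":0.005,"tx":0,"ty":0,"tz":0,"turn":0.09},{"claw":0.005,"tx":0,"ty":0,"tz":0,"turn":0},{"claw":0.005,"tx":0,"ty":0,"tz":0,"turn":0},{"claw":0.005,"tx":0,"ty":0,"tz":0,"turn":0}]' 15
python3 -m pendant '[{"claw":0.03,"tx":0,"ty":0,"tz":0,"turn":0},{"claw":0.03,"tx":0,"ty":0,"tz":0,"turn":0},{"claw":0.03,"tx":0,"ty":0,"tz":0,"turn":0},{"claw":0.03,"tx":0,"ty":0,"tz":-0.025,"turn":0},{"claw":0.03,"tx":0,"ty":0,"tz":-0.045,"turn":0}]'
python3 -m pendant '[{"claw":0.046,"tx":0,"ty":0,"tz":-0.04,"turn":0},{"claw":0.046,"tx":0,"ty":0,"tz":-0.04,"turn":0},{"claw":0.046,"tx":0,"ty":0,"tz":0,"turn":-0.15},{"claw":0.046,"tx":0,"ty":0,"tz":0,"turn":-0.15},{"claw":0.046,"tx":0,"ty":0,"tz":0,"turn":-0.125}]'
python3 -m pendant '[{"claw":0.046,"tx":0,"ty":0,"tz":0,"turn":0},{"claw":0.046,"tx":0,"ty":0,"tz":0,"turn":0}]'
python3 - <<'E'
from h import *
s=manip.get_state();im=read_camera("wrist");print(s["clock"],s["position"],s["eef_rot"])
np.savez("w4.npz",im=im,pos=s["position"],rot=s["eef_rot"])
cv2.imwrite("pics/w4.png",cv2.resize(im[85:250,180:400],None,fx=3.6,fy=3.6,interpolation=cv2.INTER_CUBIC))
E
```

```text
clock: 6.7
position: [0.6433, -0.0376, 0.1475]
eef_rot: [[-0.852, 0.523, 0.001], [0.523, 0.852, -0.0], [-0.001, 0.0, -1.0]]
wrist_force: [-2.4, 1.0, 5.0]
opening: 0.0139
grip_force: 16.2
clock: 7.2
position: [0.6404, -0.037, 0.2128]
eef_rot: [[-0.852, 0.524, -0.009], [0.524, 0.852, 0.002], [0.009, -0.003, -1.0]]
wrist_force: [0.3, -0.5, -0.4]
opening: 0.0303
grip_force: 0.0
clock: 7.7
position: [0.6431, -0.0375, 0.2969]
eef_rot: [[-0.993, 0.121, 0.0], [0.121, 0.993, -0.0], [-0.0, -0.0, -1.0]]
wrist_force: [0.8, 0.0, -0.1]
opening: 0.0461
grip_force: 0.0
clock: 7.9
position: [0.6429, -0.0374, 0.2966]
eef_rot: [[-0.992, 0.129, -0.0], [0.129, 0.992, -0.0], [0.0, -0.0, -1.0]]
wrist_force: [0.4, 0.4, -0.5]
opening: 0.046
grip_force: 0.0
7.9 [ 0.6429 -0.0374  0.2966] [[-0.9916  0.129  -0.0005]
 [ 0.129   0.9916 -0.    ]
 [ 0.0005 -0.0001 -1.    ]]
```

View pics/w4.png

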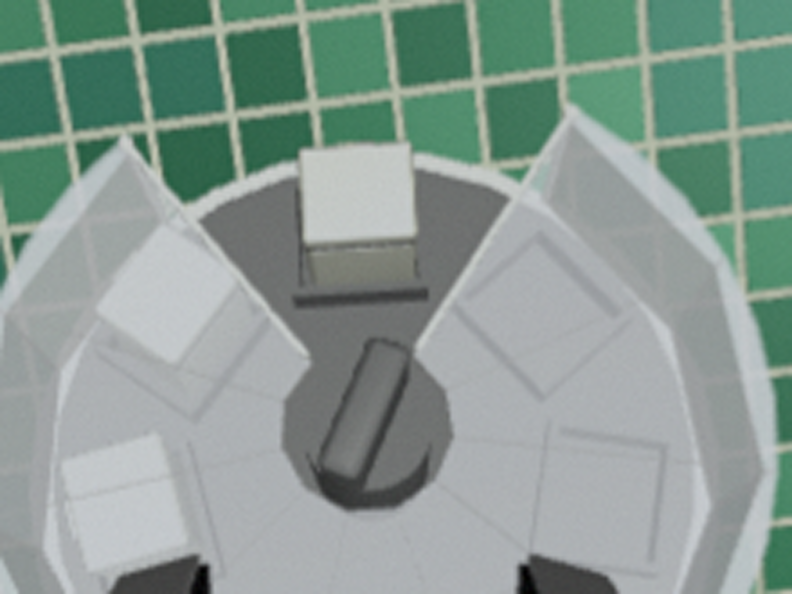

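The turntable has moved exactly one click. The bar now leans the other way at (365,415), pod1 is in the opening with its lid at (300-416, 145-245), and pods 2 to 4 are still under the hood. I'll measure the lid.

Run:
```python
from h import *
w=np.load("w4.npz");c=cam("wrist",dict(eef_rot=w["rot"],position=w["pos"]))
f=lambda *p:np.array(p)/3.6+[180,85]-.36
a=np.radians(26);C,S=np.cos(a),np.sin(a)
o=plane(c,f((125,138),(571,106)),.0977);d=o[1]-o[0];print("hood",o,np.degrees(np.arctan2(-d[0],d[1])))
z=.07+.066*C-.072*S; dz=.015*S
p=np.r_[plane(c,f((300,150),(411,145)),z-dz),plane(c,f((416,238),(305,245)),z+dz)]
print(p,p.mean(0)); print(np.linalg.norm(np.roll(p,1,0)-p,axis=1))
```

```text
hood [[ 0.565  -0.097   0.0977]
 [ 0.5728  0.0318  0.0977]] -3.468966384641751
[[ 0.5748 -0.0476  0.0912]
 [ 0.5776 -0.0149  0.0912]
 [ 0.6037 -0.0171  0.1043]
 [ 0.6015 -0.0493  0.1043]] [ 0.5894 -0.0322  0.0978]
[0.0298 0.0328 0.0292 0.0323]
```

The lid centre (0.5894, -0.0322, 0.0978) agrees with the prediction to 1.5 mm, and the edges measure 29.5 × 32.5 mm. Since the tool stays vertical, I'll grip the pod across its level y faces, where the pads sit flush. The opening and pod2 leave room for this.

```bash
python3 -m pendant '[{"claw":0.046,"tx":0,"ty":0,"tz":0,"turn":-0.066},{"claw":0.046,"tx":0.0255,"ty":0.0007,"tz":0,"turn":0},{"claw":0.046,"tx":0.0255,"ty":0.0007,"tz":0,"turn":0},{"claw":0.046,"tx":0,"ty":0,"tz":0.045,"turn":0},{"claw":0.046,"tx":0,"ty":0,"tz":0.045,"turn":0}]' 8
python3 -m pendant '[{"claw":0.046,"tx":0,"ty":0,"tz":0.045,"turn":0},{"claw":0.046,"tx":0,"ty":0,"tz":0.035,"turn":0},{"claw":0.046,"tx":0,"ty":0,"tz":0,"turn":0},{"claw":0.046,"tx":0,"ty":0,"tz":0,"turn":0}]'
python3 - <<'E'
from h import *
s=manip.get_state();im=read_camera("wrist");print(s["clock"],s["position"],s["eef_rot"])
cv2.imwrite("pics/w5.png",im)
E
```

```text
clock: 8.45
position: [0.593, -0.0331, 0.2081]
eef_rot: [[-0.998, 0.062, 0.005], [0.062, 0.998, -0.001], [-0.005, -0.001, -1.0]]
wrist_force: [0.3, 0.3, 0.4]
opening: 0.0461
grip_force: 0.0
clock: 8.85
position: [0.5925, -0.033, 0.1275]
eef_rot: [[-0.998, 0.062, -0.0], [0.062, 0.998, -0.0], [0.0, -0.0, -1.0]]
wrist_force: [0.9, -0.7, 0.8]
opening: 0.0459
grip_force: 0.0
8.85 [ 0.5925 -0.033   0.1275] [[-0.9981  0.0616 -0.0001]
 [ 0.0616  0.9981 -0.    ]
 [ 0.0001 -0.     -1.    ]]
```

View pics/w5.png

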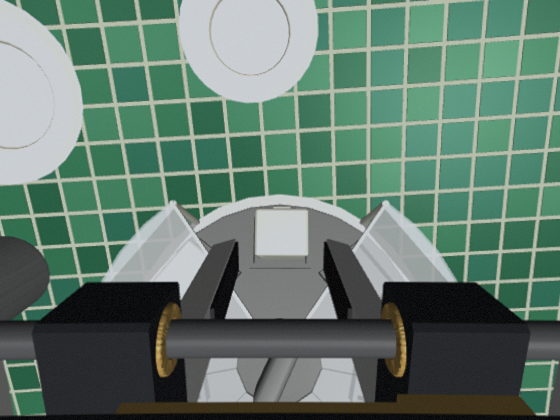

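The lid (254-308, 208-256) sits midway between the fingers at x=237 and x=324. I'll descend and grip, and use only numbers from here since my picture allowance is used up.

```bash
python3 -m pendant '[{"claw":0.046,"tx":0,"ty":0,"tz":0.02,"turn":0},{"claw":0.046,"tx":0,"ty":0,"tz":0.015,"turn":0},{"claw":0.046,"tx":0,"ty":0,"tz":0.009,"turn":0},{"claw":0.046,"tx":0,"ty":0,"tz":0.006,"turn":0},{"claw":0.046,"tx":0,"ty":0,"tz":0,"turn":0}]' 8
python3 -m pendant '[{"claw":0.025,"tx":0,"ty":0,"tz":0,"turn":0},{"claw":0.025,"tx":0,"ty":0,"tz":0,"turn":0},{"claw":0.025,"tx":0,"ty":0,"tz":0,"turn":0},{"claw":0.025,"tx":0,"ty":0,"tz":0,"turn":0}]' 8
```

```text
clock: 9.4
position: [0.5919, -0.0328, 0.0765]
eef_rot: [[-0.998, 0.061, -0.001], [0.061, 0.998, 0.0], [0.001, 0.0, -1.0]]
wrist_force: [-0.5, -1.0, 0.2]
opening: 0.0457
grip_force: 0.0
clock: 9.8
position: [0.5928, -0.033, 0.0777]
eef_rot: [[-0.998, 0.061, 0.001], [0.061, 0.998, -0.0], [-0.001, -0.0, -1.0]]
wrist_force: [-0.6, -0.1, 2.1]
opening: 0.0339
grip_force: 8.0
```

```bash
python3 -m pendant '[{"claw":0.025,"tx":0.0035,"ty":0,"tz":-0.0072,"turn":0},{"claw":0.025,"tx":0.0035,"ty":0,"tz":-0.0072,"turn":0},{"claw":0.025,"tx":0.0044,"ty":0,"tz":-0.009,"turn":0},{"claw":0.025,"tx":0.0044,"ty":0,"tz":-0.009,"turn":0},{"claw":0.025,"tx":0.0044,"ty":0,"tz":-0.009,"turn":0}]'
python3 -m pendant '[{"claw":0.025,"tx":0.0088,"ty":0,"tz":-0.018,"turn":0},{"claw":0.025,"tx":0.0088,"ty":0,"tz":-0.018,"turn":0},{"claw":0.025,"tx":0.0088,"ty":0,"tz":-0.018,"turn":0},{"claw":0.025,"tx":0.02,"ty":0,"tz":-0.02,"turn":0},{"claw":0.025,"tx":0,"ty":0,"tz":0,"turn":0}]'
```

```text
clock: 10.3
position: [0.5715, -0.0316, 0.1193]
eef_rot: [[-0.998, 0.061, -0.0], [0.061, 0.998, -0.0], [0.0, -0.0, -1.0]]
wrist_force: [0.3, 1.0, 0.0]
opening: 0.0341
grip_force: 8.0
clock: 10.8
position: [0.5261, -0.029, 0.1957]
eef_rot: [[-0.998, 0.061, 0.005], [0.061, 0.998, -0.001], [-0.005, -0.001, -1.0]]
wrist_force: [0.9, -0.4, 0.2]
opening: 0.0336
grip_force: 8.0
```

The pod is held and out of the carousel. Next I carry it to the dish.

```bash
python3 -m pendant '[{"claw":0.025,"tx":0.0083,"ty":-0.045,"tz":0,"turn":0},{"claw":0.025,"tx":0.0083,"ty":-0.045,"tz":0,"turn":0},{"claw":0.025,"tx":0.0083,"ty":-0.045,"tz":0,"turn":0},{"claw":0.025,"tx":0.0083,"ty":-0.045,"tz":0,"turn":0},{"claw":0.025,"tx":0.0083,"ty":-0.045,"tz":0,"turn":0}]'
python3 -m pendant '[{"claw":0.025,"tx":0,"ty":0,"tz":0.035,"turn":0},{"claw":0.025,"tx":0,"ty":0,"tz":0.035,"turn":0},{"claw":0.025,"tx":0,"ty":0,"tz":0.03,"turn":0},{"claw":0.025,"tx":0,"ty":0,"tz":0,"turn":0},{"claw":0.025,"tx":0,"ty":0,"tz":0,"turn":0}]'
python3 - <<'E'
from h import *
s=manip.get_state();print(s["position"],s["wrist_force"])
im=read_camera("wrist");c=cam("wrist",s);cv2.imwrite("pics/w6.png",im)
p=camera_params("wrist")
# lid: bright low-saturation blob near the grasp, ahead of the fingers
hsv=cv2.cvtColor(im,cv2.COLOR_BGR2HSV);m=((hsv[...,1]<40)&(hsv[...,2]>150)).astype(np.uint8)
print("px TCP",proj(c,[s["position"],s["position"]+[0,0,.02]]))
for k in cv2.findContours(m,cv2.RETR_LIST,cv2.CHAIN_APPROX_NONE)[0]:
    if cv2.contourArea(k)>300: print(cv2.boundingRect(k),cv2.contourArea(k),cv2.minAreaRect(k))
# dish centre again from the wrist view: rim
E
```

```text
clock: 11.3
position: [0.4699, -0.2525, 0.1917]
eef_rot: [[-0.998, 0.061, -0.0], [0.061, 0.998, 0.0], [0.0, 0.0, -1.0]]
wrist_force: [0.1, 0.0, -0.7]
opening: 0.0339
grip_force: 8.0
clock: 11.8
position: [0.4706, -0.2508, 0.0922]
eef_rot: [[-0.998, 0.061, -0.001], [0.061, 0.998, 0.001], [0.001, 0.001, -1.0]]
wrist_force: [0.7, -0.4, -0.3]
opening: 0.034
grip_force: 8.0
[ 0.4706 -0.2508  0.0922] [ 0.7451 -0.3615 -0.2707]
px TCP [[281.067  255.5759]
 [281.1683 270.608 ]]
(495, 360, 63, 20) 544.5 ((525.3373413085938, 363.91693115234375), (19.07093048095703, 61.43886184692383), 67.28559112548828)
(497, 270, 38, 33) 1064.5 ((515.5, 286.0), (37.0, 32.0), 0.0)
(60, 260, 40, 34) 1067.0 ((79.53890991210938, 276.6225891113281), (32.499088287353516, 37.801239013671875), 86.42366790771484)
(364, 243, 24, 34) 541.5 ((375.8031005859375, 259.54461669921875), (21.966127395629883, 34.05859375), 3.1798300743103027)
(389, 241, 36, 35) 1072.0 ((406.5, 258.0), (35.0, 34.0), 0.0)
(426, 239, 37, 35) 1087.5 ((444.0, 256.0), (36.0, 34.0), 0.0)
(500, 237, 38, 33) 927.5 ((518.4302978515625, 254.2664031982422),
[... 5315 characters left out ...]
, 45.0), 0.0)
(2, 17, 50, 46) 1750.0 ((26.813140869140625, 39.43150329589844), (50.096656799316406, 41.02980422973633), 77.6609115600586)
(46, 15, 49, 46) 1731.5 ((70.11538696289062, 37.07692337036133), (50.009613037109375, 40.59604263305664), 78.69007110595703)
(90, 12, 47, 47) 1729.5 ((113.10406494140625, 34.956851959228516), (44.95689010620117, 43.816932678222656), 85.91438293457031)
(134, 10, 45, 46) 1671.5 ((155.9615478515625, 32.69230651855469), (46.26495361328125, 40.18724822998047), 82.87498474121094)
(411, 1, 24, 37) 398.5 ((429.39117431640625, 23.385295867919922), (18.5605525970459, 41.64619827270508), 32.47119140625)
(0, 0, 560, 320) 141131.0 ((279.5, 159.5), (319.0, 559.0), 90.0)
```

That printed far more than I needed, but the pod is held at 34.0 mm opening and the pose is right. I'll lower it with force checks.

```bash
python3 -m pendant '[{"claw":0.025,"tx":0,"ty":0,"tz":0.03,"turn":0},{"claw":0.025,"tx":0,"ty":0,"tz":0.02,"turn":0},{"claw":0.025,"tx":0,"ty":0,"tz":0.006,"turn":0},{"claw":0.025,"tx":0,"ty":0,"tz":0.0,"turn":0},{"claw":0.025,"tx":0,"ty":0,"tz":0,"turn":0}]'
python3 -m pendant '[{"claw":0.025,"tx":0,"ty":0,"tz":0.002,"turn":0},{"claw":0.025,"tx":0,"ty":0,"tz":0.002,"turn":0},{"claw":0.025,"tx":0,"ty":0,"tz":0,"turn":0}]'
python3 -m pendant '[{"claw":0.025,"tx":0,"ty":0,"tz":0.0015,"turn":0},{"claw":0.025,"tx":0,"ty":0,"tz":0,"turn":0},{"claw":0.025,"tx":0,"ty":0,"tz":0,"turn":0}]'
```

```text
clock: 12.35
position: [0.4719, -0.2518, 0.0382]
eef_rot: [[-0.998, 0.061, 0.002], [0.061, 0.998, -0.002], [-0.003, -0.002, -1.0]]
wrist_force: [-0.4, -0.7, -0.6]
opening: 0.0341
grip_force: 8.0
clock: 12.65
position: [0.4707, -0.251, 0.0326]
eef_rot: [[-0.998, 0.061, 0.0], [0.061, 0.998, -0.0], [-0.0, -0.0, -1.0]]
wrist_force: [0.3, 0.7, -0.3]
opening: 0.0336
grip_force: 8.0
clock: 12.95
position: [0.4706, -0.2509, 0.0308]
eef_rot: [[-0.998, 0.061, -0.0], [0.061, 0.998, 0.0], [0.0, 0.0, -1.0]]
wrist_force: [-0.1, 0.5, 0.1]
opening: 0.0338
grip_force: 8.0
```

```bash
for i in 1 2; do python3 -m pendant '[{"claw":0.025,"tx":0,"ty":0,"tz":0.001,"turn":0},{"claw":0.025,"tx":0,"ty":0,"tz":0,"turn":0}]' 4| egrep 'pos|wrist|open'; done
python3 -m pendant '[{"claw":0.025,"tx":0,"ty":0,"tz":0.001,"turn":0},{"claw":0.025,"tx":0,"ty":0,"tz":0,"turn":0}]' 4| egrep 'pos|wrist|open'
```

```text
position: [0.4707, -0.251, 0.0299]
wrist_force: [0.6, 0.1, 0.8]
opening: 0.034
position: [0.471, -0.2511, 0.0294]
wrist_force: [-0.5, 1.5, 4.0]
opening: 0.034
position: [0.4713, -0.2511, 0.0285]
wrist_force: [-0.2, 0.8, 6.3]
opening: 0.034
```

Contact came at z = 0.0295, exactly as predicted for the tilted pod. I'll swing it upright by moving +x with a light grip.

```bash
python3 -m pendant '[{"claw":0.025,"tx":-0.002,"ty":0,"tz":0,"turn":0},{"claw":0.025,"tx":-0.002,"ty":0,"tz":0,"turn":0},{"claw":0.025,"tx":-0.002,"ty":0,"tz":0,"turn":0},{"claw":0.025,"tx":-0.002,"ty":0,"tz":0.0005,"turn":0},{"claw":0.025,"tx":0,"ty":0,"tz":0,"turn":0}]' 3
python3 -m pendant '[{"claw":0.025,"tx":-0.002,"ty":0,"tz":0.0005,"turn":0},{"claw":0.025,"tx":-0.002,"ty":0,"tz":0.0005,"turn":0},{"claw":0.025,"tx":-0.001,"ty":0,"tz":0.0005,"turn":0},{"claw":0.025,"tx":0,"ty":0,"tz":0,"turn":0}]' 3
```

```text
clock: 14.05
position: [0.4787, -0.2513, 0.0271]
eef_rot: [[-0.998, 0.061, -0.0], [0.061, 0.998, 0.0], [0.0, 0.0, -1.0]]
wrist_force: [0.5, -0.3, -0.5]
opening: 0.0335
grip_force: 3.0
clock: 14.45
position: [0.4838, -0.2517, 0.0258]
eef_rot: [[-0.998, 0.061, 0.0], [0.061, 0.998, 0.0], [-0.0, 0.0, -1.0]]
wrist_force: [0.0, 0.0, 1.0]
opening: 0.034
grip_force: 3.0
```

```bash
python3 -m pendant '[{"claw":0.037,"tx":0,"ty":0,"tz":0,"turn":0},{"claw":0.037,"tx":0,"ty":0,"tz":0,"turn":0},{"claw":0.044,"tx":0,"ty":0,"tz":0,"turn":0},{"claw":0.05,"tx":0,"ty":0,"tz":0,"turn":0},{"claw":0.05,"tx":0,"ty":0,"tz":0,"turn":0}]'
python3 -m pendant '[{"claw":0.05,"tx":0,"ty":0,"tz":-0.02,"turn":0},{"claw":0.05,"tx":0,"ty":0,"tz":-0.03,"turn":0},{"claw":0.05,"tx":0,"ty":0,"tz":-0.04,"turn":0},{"claw":0.05,"tx":0,"ty":0,"tz":-0.05,"turn":0},{"claw":0.05,"tx":0,"ty":0,"tz":-0.04,"turn":0}]' | egrep 'pos|wrist|open'
python3 -m pendant '[{"claw":0.05,"tx":0,"ty":0.02,"tz":-0.04,"turn":0},{"claw":0.05,"tx":-0.03,"ty":0,"tz":-0.04,"turn":0},{"claw":0.05,"tx":-0.03,"ty":0,"tz":0,"turn":0},{"claw":0.05,"tx":0,"ty":0,"tz":0,"turn":0}]'| egrep 'pos|wrist|open'
python3 - <<'E'
from h import *
s=manip.get_state();im=read_camera("wrist");c=cam("wrist",s);cv2.imwrite("pics/w7.png",im)
np.savez("w7.npz",im=im,pos=s["position"],rot=s["eef_rot"]);cv2.imwrite("pics/top7.png",read_camera("top"))
# white pod vs. dish: where they should appear, then lid-sized quads there
for h,z in((0.047,"lid"),(0.005,"base")): print(z,proj(c,[[.486+a,-.2515+b,h] for a,b in((-.015,-.017),(-.015,.017),(.015,.017),(.015,-.017))]).round().tolist())
g=cv2.cvtColor(im,cv2.COLOR_BGR2GRAY)
u=proj(c,[[.486,-.2515,.03]])[0].astype(int);print(u)
e=cv2.Canny(g,15,40)[max(u[1]-60,0):u[1]+60,u[0]-60:u[0]+60]
for r in range(0,e.shape[0]-1,3): print("".join("#" if e[r:r+3,k:k+2].any() else "." for k in range(0,e.shape[1]-1,2)))
E
```

```text
clock: 14.95
position: [0.4836, -0.2517, 0.0259]
eef_rot: [[-0.998, 0.061, 0.0], [0.061, 0.998, -0.0], [-0.0, -0.0, -1.0]]
wrist_force: [0.2, -0.3, -1.0]
opening: 0.0496
grip_force: 0.0
position: [0.4838, -0.2519, 0.2086]
wrist_force: [1.2, -0.7, 0.3]
opening: 0.0497
position: [0.5471, -0.2356, 0.2872]
wrist_force: [-0.9, 0.4, -0.6]
opening: 0.0498
lid [[248.0, 118.0], [278.0, 117.0], [280.0, 143.0], [251.0, 145.0]]
base [[251.0, 119.0], [278.0, 117.0], [280.0, 141.0], [253.0, 143.0]]
[264 130]
###.###########.##........###..........##..........##.......
..###..........##......###############.##..........##.......
...##..........##..#####..............#####........##.......
...##..........#####......................####.....##.......
...##.........##.............................###...##.......
...###......###................................###.###..####
...#.#.....##....................................###.#######
...#.#..####......................................#####.....
####..####..........................................##......
#########.................##########...............
[... 1139 characters left out ...]
..........####...........#...
......##............####...............####............##.##
.......#.............######.........######............######
.......###..............###############...............#.....
###########.................######..................###.....
#####..#.###......................................#####.....
........##.###...................................##..##.....
........##...###...............................###...##.....
........##.....###...........................###.....##.....
........##.......###.....................###################
........###........#.####...............##.#################
#########.##########.#######################.........##.....
```

The edge map shows an upright lid-sized rectangle at (248-279, 118-146), where an upright pod at (0.486, -0.2515) should appear. It lies fully inside the dish's inner ring. The gripper is clear of everything, so I'll hand in.

```bash
python3 -c "
from rig import manip
print(manip.hand_in())"
```

```text
the job is handed in; nothing more can be done
None
```

I turned the knob one click clockwise, let go, then lifted out the next day's pod and stood it upright on the flat middle of the 140 mm dish; handed in about 16 s into the 54 s limit, and no verdict came back.

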